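# Empty the lancet carry box into the pedal sharps bin

### The job

Open the grey carry box: lift the handle end of its sliding lid over the stop lip, slide the lid out of its grooves and lay it flat, handle up, about the middle of the green mat. Then see that every used lancet, from the box and from the worktop, lies on the closed flaps on top of the yellow sharps bin, and only when all of them lie there press the pedal down to its stop, hold it briefly so that they all drop into the bin, and let it come back up. Leave everything else on the worktop where it is.

Things in the scene. Friction and masses are not known exactly. Their poses are not given: they have to be found in the camera images.
- carry_box: Grey carry box with a sliding lid, fixed, 195 (x) x 108 (y) mm, 51 mm high. Origin: centre of its underside; x along its length, from the blue stop-lip end (-x, facing the robot) to the rear, z up. Inside, the floor is at z = 6 mm, the free space 183 x 76 mm. The lid's long edges rest on ledges at z = 36 mm. The lid slides out towards the box's -x.
- groove (a point): Rear end of the grooves, on the box's centre line at ledge height (box x = +91.5, z = 36 mm). Blue groove roofs hold the lid's edges down over the last 75 mm at the rear only; there the 6 mm lid has 4 mm of play in height and 2.5 mm each side. Slid out by more than 75 mm, the lid is free and can be lifted away.
- stop_lip (a point): Middle of the top edge of the box's front wall, the stop lip (box x = -94.5 mm, 6 mm thick, z = 42 mm). It stands 6 mm above the lid's underside: the lid slides out only with its handle end tilted up 6.5 to 9 mm (its rear end stays down in the grooves), passing over this lip.
- lid: White loose lid of the carry box, a plate 180 (x) x 91 (y) x 6 mm, about 100 g, with an orange handle block on top near its -x end. Origin: centre of its underside; z up, x along its length, in the box its axes are those of the box.
- lid_handle (a point): The middle of the lid's orange handle, a block 16 mm (lid x) by 34 mm (lid y), 22 mm tall above the lid's top, centred 68 mm from the lid's centre towards the lid's -x end. This point is 18 mm above the lid's underside.
- wipe_mat: Green wiping mat, fixed, 250 (x) x 140 (y) x 3 mm. Origin: centre of its underside; x along its length, pointing away from the robot.
- bin: Yellow sharps bin, fixed, 148 x 148 mm, 153 mm high, walls 6 mm, far wall clear, inner floor at z = 6 mm. Origin: centre of its underside, z up; the pedal is on its -x side.
- flaps (a point): Centre of the two grey drop flaps that close the bin's top: together a level tray 136 x 136 mm, 145 mm above the bin's underside, 8 mm below its rim. Hinged at the -x and +x walls, held up by the pedal's spring; they swing down into the bin while the pedal is pressed (4 x its angle). They carry the lancets, but a push of a few newtons would open them.
- pedal (a joint): Angle of the bin's red spring pedal in rad: 0 at rest (up), 0.35 at its stop. It needs about 6 N at the pad to start and 12 to 15 N at the stop, and springs back by itself.
- pedal_pad (a point): Middle of the black rubber pad on the pedal: press it straight down here. The pedal, 60 mm wide, 100 mm long, sticks out of the bin's -x side; its hinge runs along the bin's y, 75 mm from the bin's centre, 45 mm above the worktop. The pad's middle is 80 mm from the hinge, about 68 mm above the worktop at rest, 40 mm at the stop.
- lancet1: A used lancet, loose, about 13 g: blue block 34 (x) x 18 (y) x 20 mm (z) with an orange nose 12 mm long at its +x end, 46 mm long in all. Origin: centre of its underside (23 mm from either end). If present, it starts in the carry box, lying across it.
- lancet2: A used lancet, loose, about 13 g: blue block 34 (x) x 18 (y) x 20 mm (z) with an orange nose 12 mm long at its +x end, 46 mm long in all. Origin: centre of its underside (23 mm from either end). If present, it starts in the carry box, lying across it.
- lancet3: A used lancet, loose, about 13 g: blue block 34 (x) x 18 (y) x 20 mm (z) with an orange nose 12 mm long at its +x end, 46 mm long in all. Origin: centre of its underside (23 mm from either end). If present, it starts in the carry box, lying across it.
- lancet4: A used lancet, loose, about 13 g: blue block 34 (x) x 18 (y) x 20 mm (z) with an orange nose 12 mm long at its +x end, 46 mm long in all. Origin: centre of its underside (23 mm from either end). If present, it starts on the worktop between the bin and the carry box or mat.
- lancet5: A used lancet, loose, about 13 g: blue block 34 (x) x 18 (y) x 20 mm (z) with an orange nose 12 mm long at its +x end, 46 mm long in all. Origin: centre of its underside (23 mm from either end). If present, it starts on the worktop between the bin and the carry box or mat.
- lancet6: A used lancet, loose, about 13 g: blue block 34 (x) x 18 (y) x 20 mm (z) with an orange nose 12 mm long at its +x end, 46 mm long in all. Origin: centre of its underside (23 mm from either end). If present, it starts on the worktop between the bin and the carry box or mat.
- gel: Hand gel bottle, 60 mm across, 160 mm high; a bystander, to be left alone. Origin: centre of its underside.
- swab_jar: Jar of swabs with a blue lid, 60 mm across, 70 mm high; a bystander, to be left alone. Origin: centre of its underside.
- tape: Roll of tape lying flat, 66 mm across, 22 mm high; a bystander, to be left alone. Origin: centre of its underside.
- tube: Blood tube with a red cap lying on the worktop, 97 mm long, 17 mm thick; a bystander, to be left alone. Origin: centre of its underside.
- dish: Steel dish, 110 mm across, 35 mm high; a bystander, to be left alone. Origin: centre of its underside.
- swab_pack: Pack of swabs, 90 x 60 x 30 mm; a bystander, to be left alone. Origin: centre of its underside.
Not all that is in view belongs to the job. Leave any black or purple look-alike of the lid alone.

How it is judged:
By the outcome, as a careful person would: the job done as asked, in the order asked, and still so for the second after the job is handed in, with the robot touching nothing.
Of lancet1, lancet2, lancet3, lancet4, lancet5, lancet6 only 4 to 6 are there at a start; the rules pass over those that are not, and their reading is None.
At some moment in a run one of lancet4, lancet5, lancet6 may be knocked a few centimetres aside while the robot is not near it.
Once in a run the grip may slacken for a moment while it holds something.
It also fails if it takes over 200 s, if anything falls off the work surface, if the arm or the gripper's body presses on something with over 40 N, if the wrist force passes 120 N, or if a joint passes its speed limit or range.

### The arm

A 6-joint arm with a two-finger parallel gripper is mounted at the origin on the work surface. World frame = base frame: x ahead of the robot, y to its left, z up, the work surface at z = 0. Lengths are in m, angles in rad, forces in N, time in s.
With the tool pointing down it reaches from about 0.275 to 0.75 m from the base axis. Payload 10.2 kg.
Tool frame: the origin (TCP) lies midway between the tips of the shut fingers; the grasp point (between the pads) lies 19 mm behind it (env.hold_point_z is the distance from the TCP to the grasp point, in m); x points along the fingers, z is the direction in which the jaws open and shut, and the axes are right-handed (so a half turn about x gives the same grasp; the last joint's range is limited). The gripper opens to 85 mm and grips with 20 to 120 N. Pads are 22 mm wide; open, the fingers measure 114 mm over their backs; the gripper's body (76 mm by 85 mm) begins 54 mm behind the grasp point. The pads swing forward as they close: fully open they stand 13 mm farther back than shut.
Start: joints at [1.125, 0.313, 1.498, -0, 1.331, -0.223], TCP at [0.116, 0.512, 0.231] pointing down, gripper open.
Joint ranges: [-2.94, 2.94], [-0.97, 2.17], [0.19, 2.56], [-1.23, 4.37], [0.02, 3.11], [-2.88, 2.88]. Speed limits (rad/s): [2.39, 2.39, 3.01, 3.14, 3.14, 3.14].

### API

Orientations are given as a unit quaternion [x, y, z, w].
In Python, from bench import env, kinematics, monitor, eyes, job gives the robot as it stands. The module is installed in compiled form; this text tells all that it offers. Calls block until the motion is done:
- env.reach(position, orientation): joint-space move of the TCP to a pose.
- env.movel(position, velocity=0.15, frame=None, guard=None): straight line of the TCP; frame=None keeps the orientation; velocity is the mean speed in m/s. With guard (N) it stops when the force on the tool has changed by that much, and returns True; else False.
- env.set_joints(angles): joint-space move.
- env.release() and env.close_gripper(effort=None): open the fingers fully, or close them until they stop; effort is the grip in N (None keeps the last).
- env.hold(seconds).
- kinematics.ik(position, orientation): joint angles nearest the present ones, or None.
- monitor.sense(): the state.
- eyes.grab_frame(name): name is "side" or "top"; returns a dict with "frame" (480x640x3 uint8, red, green, blue), "mtx" (3x3 intrinsics, pixels), "view" (4x4, takes a point from world to camera coordinates). Camera axes: x right, y down, z forward; pixel columns grow to the right and rows downward; lengths in m; the calibration is good to about 2 mm. A picture is of the moment at which its call begins. There is no depth.
A pose or a line that the arm cannot do raises env.MotionError and nothing moves.
- job.hand_in(): hands the job in, once; it reports no verdict.
The state is a dict: "clock": time; "joints": joint angles; "qvel": joint speeds; "joint_efforts": joint torques, N m; "position": TCP position; "ee_rot": TCP orientation; "contact_force": force on the tool from outside, world axes, zero at the start; "ft_torque": the same for the moment, N m; "finger_gap": opening from 0.0 (shut) to 1.0 (fully open).
Only numpy, scipy, OpenCV 4.12 (cv2) and the standard library are available. Lean on these libraries where they do the work, as an engineer would, in place of code of your own. Each camera call takes 0.05 s, during which the arm holds its last target.

## Working session

There is one attempt and no reset: what is moved stays moved. The work goes in short steps, each a Python script; the robot and the scene stay as the last script left them, time stands still between calls to the robot, and variables do not carry over. Pictures are saved under pics/ and viewed, and the job is handed in when it is done.

```bash
ls; mkdir -p pics; python3 - <<'E'
from bench import env,monitor,eyes
import cv2
for n in("side","top"):
    d=eyes.grab_frame(n); cv2.imwrite(f"pics/{n}0.png",d["frame"][:,:,::-1]); print(n,d["mtx"].tolist(),d["view"].round(4).tolist())
s=monitor.sense();print(s)
E
```

```text
pics
side [[519.0736029047478, 0.0, 314.94924967960077], [0.0, 519.0736029047478, 241.45695323936414], [0.0, 0.0, 1.0]] [[0.8711, -0.4908, -0.0136, -0.4257], [-0.3225, -0.551, -0.7697, 0.2947], [0.3703, 0.6749, -0.6383, 1.0541], [0.0, 0.0, 0.0, 1.0]]
top [[538.5569832201738, 0.0, 319.4039665985088], [0.0, 538.5569832201738, 239.04209879944958], [0.0, 0.0, 1.0]] [[-0.0024, -1.0, 0.0007, 0.0545], [-0.9939, 0.0023, -0.1103, 0.5202], [0.1103, -0.0009, -0.9939, 1.5896], [0.0, 0.0, 0.0, 1.0]]
{'clock': 0.1, 'joints': array([ 1.12456603e+00,  3.13407337e-01,  1.49835965e+00, -3.28191865e-07,
        1.33098419e+00, -2.23389356e-01]), 'qvel': array([ 0.00026697, -0.00026304, -0.00164349, -0.00071462,  0.00079542,
        0.00162841]), 'joint_efforts': array([ 1.89507671e-03, -4.12892997e+01, -2.60141104e+01, -2.41268663e-04,
        2.99876730e-03, -1.67312487e-05]), 'position': array([0.11593256, 0.51180901, 0.23078605]), 'ee_rot': array([-0.44148297,  0.55286318,  0.44112601,  0.55212584]), 'contact_force': array([-0.39249876,  0.41918243, -0.20192828]), 'ft_torque': array([-0.00162582,  0.01698131, -0.00310113]), 'finger_gap': 1.0018391126619115}
```

View pics/top0.png

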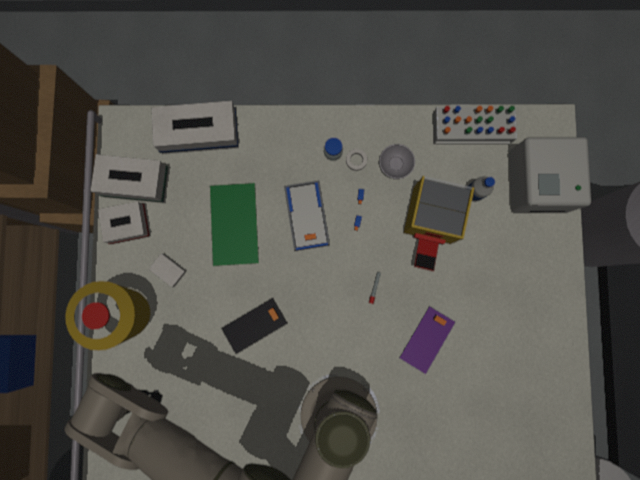

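View pics/side0.png

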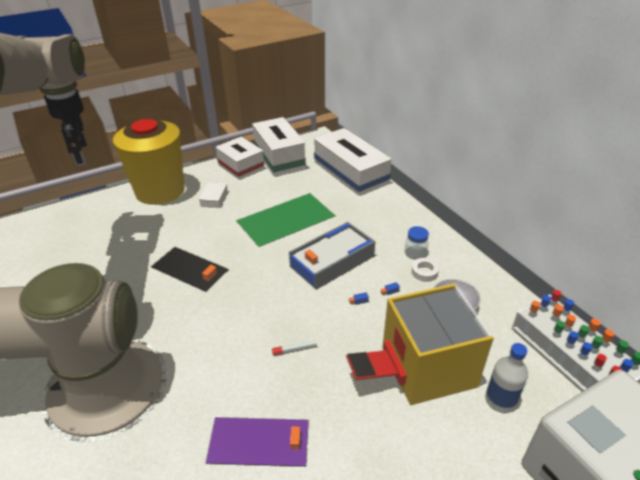

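The top view shows the white-lidded box at (306,215), mat (234,224), yellow bin (441,208) with pedal pad (426,261), and worktop lancets (361,196) and (358,222). There are three lid candidates: white (308,215), black (254,325) and purple (428,340). Only the white one sits in the grey box's grooves. I'll enlarge that area and measure.

```bash
cat > h.py <<'E'
import numpy as np,cv2
from bench import env,kinematics,monitor,eyes,job
from scipy.spatial.transform import Rotation as R
def grab(n,name=None):
    d=eyes.grab_frame(n)
    if name: cv2.imwrite(f"pics/{name}.png",d["frame"][:,:,::-1])
    return d
def ray(d,uv,z):
    M=np.asarray(d["view"]);r=M[:3,:3];c=-r.T@M[:3,3]
    v=r.T@np.linalg.inv(d["mtx"])@np.array([uv[0],uv[1],1.0])
    return c+v*(z-c[2])/v[2]
def proj(d,p):
    M=np.asarray(d["view"]);q=d["mtx"]@(M[:3,:3]@np.asarray(p)+M[:3,3]);return q[:2]/q[2]
def mask(d,lo,hi,roi=None):
    m=cv2.inRange(cv2.cvtColor(np.ascontiguousarray(d["frame"]),cv2.COLOR_RGB2HSV),np.array(lo),np.array(hi))
    if roi:
        k=np.zeros_like(m);x0,y0,x1,y1=roi;k[y0:y1,x0:x1]=255;m&=k
    return m
def blobs(m,amin=8):
    cs,_=cv2.findContours(m,cv2.RETR_EXTERNAL,cv2.CHAIN_APPROX_NONE)
    o=[]
    n,l,s,c=cv2.connectedComponentsWithStats(m)
    for i in range(1,n):
        if s[i,4]>=amin:
            ys,xs=np.where(l==i);rr=cv2.minAreaRect(np.stack([xs,ys],1).astype(np.float32))
            o.append((s[i,4],c[i],rr))
    return sorted(o,key=lambda t:-t[0])
def down(yaw):
    "tool x down, jaw (z) axis horizontal at world angle yaw"
    z=np.array([np.cos(yaw),np.sin(yaw),0]);x=np.array([0,0,-1.]);y=np.cross(z,x)
    return R.from_matrix(np.stack([x,y,z],1)).as_quat()
def crop(d,roi,s,name):
    x0,y0,x1,y1=roi;cv2.imwrite(f"pics/{name}.png",cv2.resize(d["frame"][y0:y1,x0:x1,::-1],None,fx=s,fy=s,interpolation=cv2.INTER_CUBIC))
E
python3 - <<'E'
from h import *
d=grab("top");crop(d,(200,130,500,330),2.6,"c1");s=grab("side");crop(s,(230,190,500,400),2.9,"c1s")
for nm,lo,hi,roi,z in [("green",(50,80,40),(80,255,255),(190,170,270,280),.003),("orange_h",(5,150,100),(18,255,255),(295,225,325,248),.064),
 ("blue",(105,120,60),(125,255,255),(340,180,375,240),.02),("orl",(3,120,80),(20,255,255),(340,180,375,240),.012),("yel",(20,120,60),(32,255,255),(400,170,480,250),.153),
 ("pad",(0,0,0),(180,255,45),(410,240,445,275),.068),("red",(0,150,80),(4,255,255),(410,225,450,275),.06),("boxblue",(105,120,60),(125,255,255),(280,175,335,255),.05)]:
    for a,c,rr in blobs(mask(d,lo,hi,roi)):
        print(nm,a,c.round(1),ray(d,c,z).round(4),"rectc",ray(d,rr[0],z).round(4),"corners",[ray(d,p,z)[:2].round(3).tolist() for p in cv2.boxPoints(rr)])
E
```

```text
green 3531 [233.6 224.1] [0.5699 0.3158 0.003 ] rectc [0.5706 0.3164 0.003 ] corners [[0.692, 0.393], [0.698, 0.255], [0.452, 0.241], [0.445, 0.377]]
orange_h 40 [309.8 236.4] [0.5244 0.0816 0.064 ] rectc [0.5244 0.0813 0.064 ] corners [[0.528, 0.097], [0.533, 0.068], [0.521, 0.066], [0.516, 0.095]]
blue 46 [357.5 220.6] [ 0.5773 -0.0624  0.02  ] rectc [ 0.5773 -0.0626  0.02  ] corners [[0.564, -0.053], [0.593, -0.059], [0.59, -0.072], [0.561, -0.066]]
blue 44 [360.3 194.1] [ 0.659  -0.0718  0.02  ] rectc [ 0.6586 -0.0719  0.02  ] corners [[0.644, -0.063], [0.675, -0.068], [0.673, -0.081], [0.642, -0.076]]
orl 11 [359.6 201.5] [ 0.6373 -0.0701  0.012 ] rectc [ 0.6375 -0.0697  0.012 ] corners [[0.637, -0.064], [0.644, -0.07], [0.637, -0.076], [0.631, -0.07]]
orl 9 [356. 228.] [ 0.5557 -0.0582  0.012 ] rectc [ 0.5557 -0.0582  0.012 ] corners [[0.559, -0.055], [0.559, -0.061], [0.553, -0.061], [0.553, -0.055]]
yel 482 [439.2 216.2] [ 0.5698 -0.2805  0.153 ] rectc [ 0.5873 -0.2871  0.153 ] corners [[0.524, -0.194], [0.685, -0.233], [0.652, -0.381], [0.491, -0.34]]
pad 224 [424.8 261.2] [ 0.4502 -0.2542  0.068 ] rectc [ 0.4503 -0.2545  0.068 ] corners [[0.44, -0.224], [0.474, -0.232], [0.461, -0.286], [0.427, -0.277]]
red 403 [427.8 244.3] [ 0.5005 -0.2658  0.06  ] rectc [ 0.4979 -0.2664  0.06  ] corners [[0.479, -0.217], [0.535, -0.229], [0.517, -0.316], [0.461, -0.303]]
boxblue 60 [317.8 194.2] [0.6532 0.0577 0.05  ] rectc [0.6523 0.0577 0.05  ] corners [[0.687, 0.067], [0.688, 0.06], [0.618, 0.048], [0.616, 0.056]]
boxblue 58 [289.  199.2] [0.6379 0.1439 0.05  ] rectc [0.6386 0.1442 0.05  ] corners [[0.674, 0.154], [0.675, 0.147], [0.603, 0.135], [0.602, 0.142]]
boxblue 54 [311.3 246.2] [0.4967 0.0773 0.05  ] rectc [0.4968 0.0767 0.05  ] corners [[0.491, 0.123], [0.507, 0.031], [0.502, 0.03], [0.487, 0.122]]
```

View pics/c1.png

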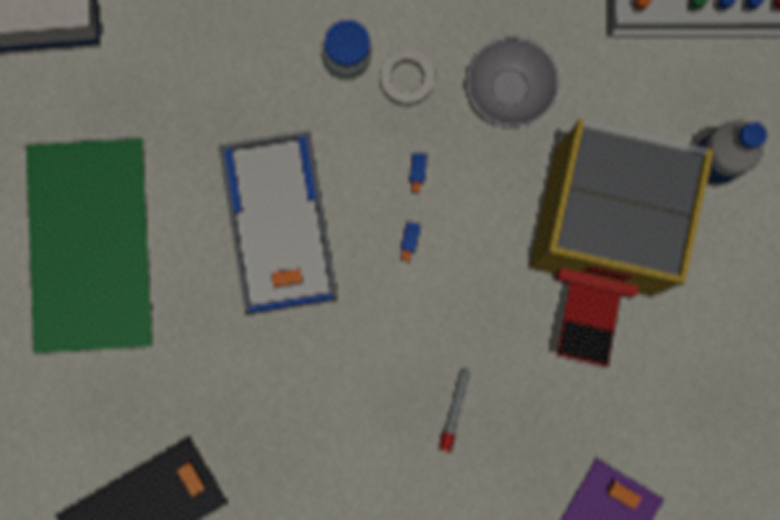

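View pics/c1s.png

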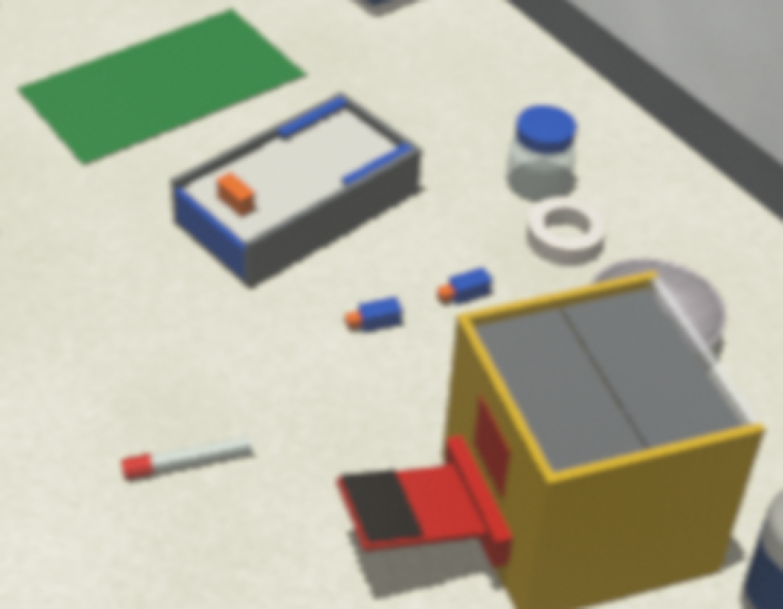

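The crop confirms it: the lid to use is the white plate with the orange handle at (310,236), in the grey box with the blue lip at (311,246). The pieces agree with each other: lip to roof centre is 150 mm (148.5 mm given), and the pad and rim put the bin centre at (0.597,-0.290). Next, grip the handle.

```bash
cat >> h.py <<'E'
BY=0.1625; BX=np.array([np.cos(BY),np.sin(BY),0])
def go(p,yaw,pitchq=None):
    # choose of two equivalent yaws the one with smallest joint motion
    q0=monitor.sense()["joints"];best=None
    for a in (yaw,yaw+np.pi):
        q=kinematics.ik(list(p),down(a))
        if q is not None:
            c=np.abs(np.array(q)-q0).max()+ (0.5*max(0,abs(q[5])-2.2))
            if best is None or c<best[0]: best=(c,a,q)
    env.reach(list(p),down(best[1]));return best[1]
def st(*t):
    s=monitor.sense();print(*t,"t",round(s["clock"],1),"p",s["position"].round(4),"F",s["contact_force"].round(1),"gap",round(s["finger_gap"],3));return s
E
python3 - <<'E'
from h import *
h=np.array([.5245,.0813])
a=go([*h,.16],BY);print(a)
st()
env.movel([*h,.08],velocity=.12)
print(env.movel([*h,.046],velocity=.04,guard=6));st("down")
env.close_gripper(50);st("grip")
grab("side","g1");
E
```

```text
0.1625
t 2.3 p [0.5244 0.0821 0.1601] F [ 0.6 -0.7 -0.3] gap 0.999
False
down t 4.2 p [0.5247 0.0813 0.0462] F [-0.5  0.8  0.6] gap 1.0
grip t 4.8 p [0.5247 0.0813 0.0462] F [-0.6 -0.2  1.7] gap 0.172
```

View pics/g1.png

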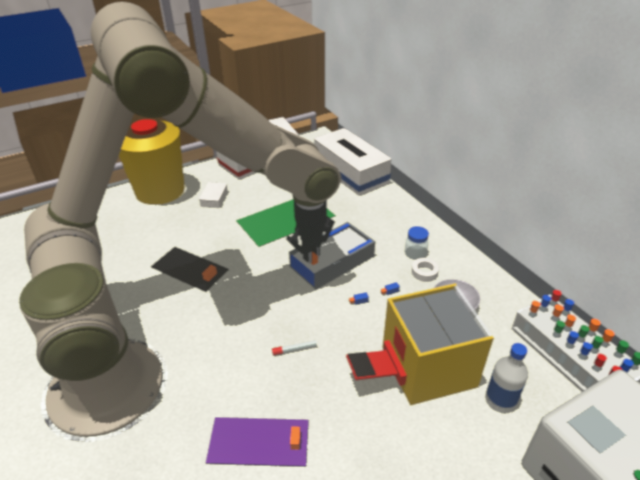

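Handle gripped (gap about 15 mm). Now tilt about the rear edge and slide out.

```bash
cat > lid.py <<'E'
from h import *
s0=st("start");p0=s0["position"];q0=R.from_quat(s0["ee_rot"])
by=np.array([-np.sin(BY),np.cos(BY),0]);ez=np.array([0,0,1.])
def pose(s,th,dz=0):
    Rr=R.from_rotvec(by*th)
    rear=p0+BX*.158-ez*.010
    return rear-BX*s+ez*dz+Rr.apply(-BX*.158+ez*.010),(Rr*q0).as_quat()
def mv(s,th,v,guard=None,dz=0):
    p,q=pose(s,th,dz);r=env.movel(list(p),velocity=v,frame=list(q),guard=guard);st(f"s={s} th={th:.3f} stop={r}");return r
E
cat > slide.py <<'E'
from lid import *
assert not mv(0,.0417,.03,25)
crop(grab("side"),(230,190,420,310),4,"tilt")
np.save("p0.npy",np.r_[p0,s0["ee_rot"]])
for s in (.01,.02,.04,.06,.08,.095):
    if mv(s,.0077/(.1845-s),.06,15): print("BLOCK");break
crop(grab("side"),(200,190,420,330),3.6,"slid")
E
python3 slide.py
```

```text
start t 4.8 p [0.5247 0.0813 0.0462] F [-1.2  0.7  3.6] gap 0.173
s=0 th=0.042 stop=False t 5.2 p [0.5251 0.0814 0.0525] F [ 1.   0.7 -0.1] gap 0.171
s=0.01 th=0.044 stop=False t 5.6 p [0.515  0.0798 0.0531] F [ 0.6  0.5 -0. ] gap 0.175
s=0.02 th=0.047 stop=False t 5.9 p [0.5054 0.0781 0.0536] F [ 0.4  0.3 -0.4] gap 0.176
s=0.04 th=0.053 stop=False t 6.4 p [0.4859 0.0749 0.0547] F [-0.1  0.5 -1.1] gap 0.178
s=0.06 th=0.062 stop=False t 6.9 p [0.4663 0.0717 0.0561] F [-0.6 -0.  -1. ] gap 0.175
s=0.08 th=0.074 stop=False t 7.4 p [0.4468 0.0685 0.0579] F [ 0.4  0.1 -0.4] gap 0.172
s=0.095 th=0.086 stop=False t 7.8 p [0.4322 0.0661 0.0598] F [-1.   0.7 -0.8] gap 0.172
```

View pics/slid.png

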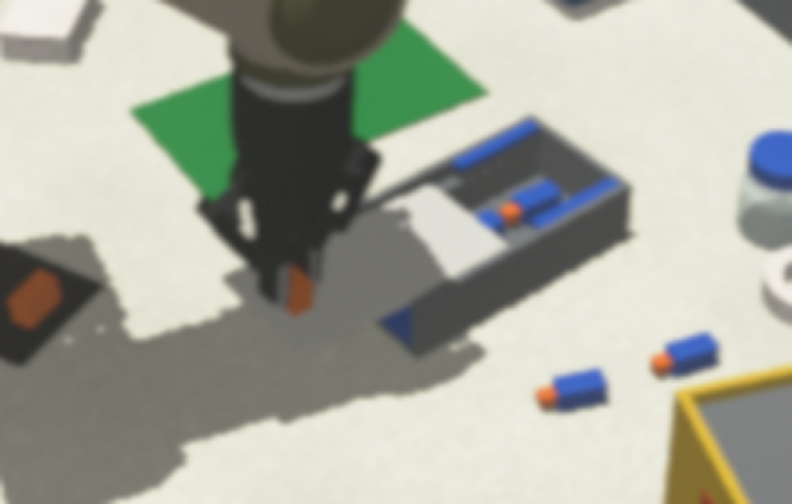

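The picture shows the lid out past the roofs with lancets visible inside the box. Next, lift it, level it and carry it over the mat.

```bash
python3 - <<'E'
from h import *
MY=0.057;mc=np.array([.5706,.3164]);hp=mc-.068*np.array([np.cos(MY),np.sin(MY)])
p=monitor.sense()["position"]
env.movel([p[0],p[1],.14],velocity=.15)
env.movel([p[0],p[1],.15],velocity=.1,frame=list(down(BY)));st()
env.movel([*hp,.12],velocity=.2,frame=list(down(MY)));st("over mat")
crop(grab("side"),(180,100,420,300),3,"overmat"); d=grab("top"); crop(d,(190,160,380,290),4,"overmatt")
E
```

```text
t 8.7 p [0.4317 0.066  0.1496] F [ 0.   0.4 -1.1] gap 0.173
over mat t 10.2 p [0.5027 0.3119 0.12  ] F [-0.1  0.1 -2. ] gap 0.169
```

View pics/overmat.png

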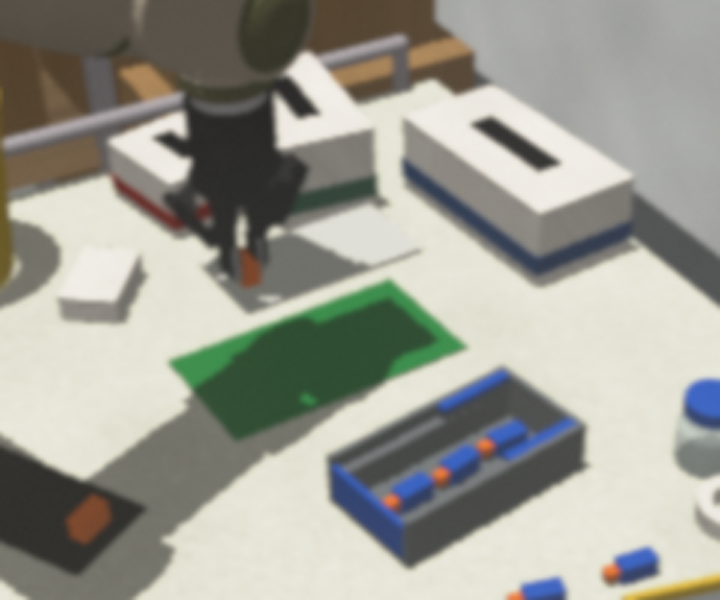

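View pics/overmatt.png

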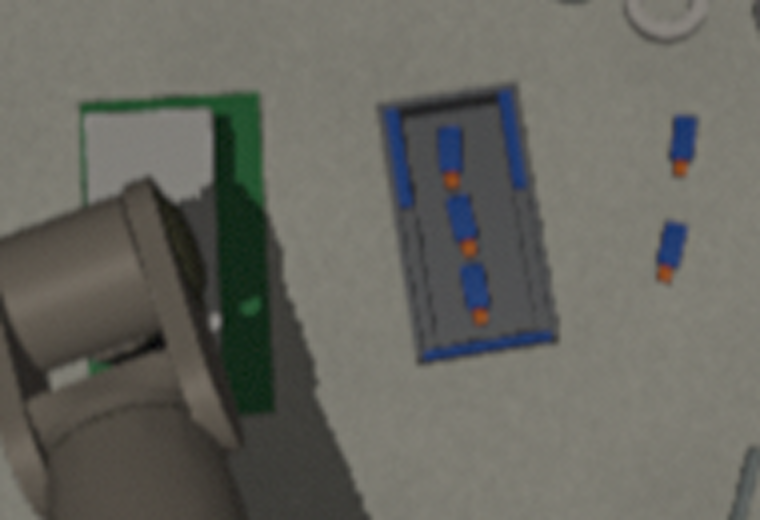

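The lid hangs level over the mat. The box holds three lancets end to end along its length, so there are five in all with the two on the worktop. Next, lower the lid, release and check.

```bash
python3 - <<'E'
from h import *
MY=0.057;mc=np.array([.5706,.3164]);hp=mc-.068*np.array([np.cos(MY),np.sin(MY)])
env.movel([*hp,.03],velocity=.12)
print(env.movel([*hp,.0125],velocity=.03,guard=4));st("down")
env.release();st("rel")
env.movel([*hp,.15],velocity=.15)
go([.40,.2,.30],BY)
d=grab("top");s=grab("side");st()
crop(d,(190,160,380,290),4,"m2");crop(s,(230,180,480,330),3,"m2s")
b=None
def tobox(p):
    r=np.array(p[:2])-np.array([.592,.0922]);return (np.array([r@BX[:2],r@np.array([-BX[1],BX[0]])])*1000).round(1)
for roi in((275,175,335,255),(340,180,375,240)):
  for nm,lo,hi in(("blue",(105,120,40),(125,255,255)),("or",(3,120,60),(20,255,255))):
    for a,c,rr in blobs(mask(d,lo,hi,roi)):
        z=.026 if nm=="blue" else .016
        if roi[0]>300: z-=.006
        p=ray(d,c,z);print(nm,a,c.round(1),p.round(4),tobox(p), [np.round(x,1) for x in rr[1:]])
# white lid
w=mask(d,(0,0,110),(180,60,255),(205,180,262,272))
for a,c,rr in blobs(w,50):print("lid",a,c,ray(d,rr[0],.009).round(4),[ray(d,p,.009)[:2].round(3).tolist() for p in cv2.boxPoints(rr)])
E
```

```text
True
down t 11.7 p [0.5025 0.3124 0.0132] F [-1.1  0.2  4.3] gap 0.173
rel t 12.4 p [0.502  0.3123 0.0128] F [-0.5  0.7  0.3] gap 1.001
t 14.4 p [0.4003 0.2003 0.2986] F [-0.7  0.1  0.1] gap 1.004
blue 76 [311.7 245.8] [0.5004 0.0766 0.026 ] [-92.9  -0.6] [array([ 2.3, 31.6]), np.float64(80.5)]
blue 75 [317.5 194.2] [0.6578 0.0587 0.026 ] [ 59.5 -43.7] [array([23.5,  3.2]), np.float64(79.4)]
blue 75 [289.4 199.3] [0.6422 0.1442 0.026 ] [58.  43.2] [array([24.2,  3.1]), np.float64(81.3)]
blue 57 [304.9 213.8] [0.5975 0.0968 0.026 ] [6.2 3.7] [array([10.2,  5.3]), np.float64(76.0)]
blue 56 [308.2 230.9] [0.5454 0.0871 0.026 ] [-46.8   2.5] [array([10. ,  5.4]), np.float64(80.5)]
blue 52 [302.  196.7] [0.6501 0.1058 0.026 ] [59.6  4. ] [array([10.,  5.]), np.float64(90.0)]
or 14 [302.5 204.7] [0.6272 0.1046 0.016 ] [36.7  6.5] [array([3., 3.]), np.float64(90.0)]
or 14 [306.7 221.5] [0.5755 0.0917 0.016 ] [-16.4   2.2] [array([3., 3.]), np.float64(90.0)]
or 12 [309.7 238.8] [0.5227 0.0828 0.016 ] [-69.9   1.9] [array([3., 3.]), np.float64(90.0)]
blue 45 [357.6 220.5] [ 0.5776 -0.0626  0.02  ] [ -39.2 -150.4] [array([4.5, 9.4]), np.float64(11.3)]
blue 44 [360.3 194.1] [ 0.659  -0.0718  0.02  ] [  39.6 -172.7] [array([ 4.4, 10.2]), np.float64(8.1)]
or 10 [359.8 201.5] [ 0.6378 -0.0708  0.01  ] [  18.9 -168.3] [array([3., 2.]), np.float64(90.0)]
or 9 [356. 228.] [ 0.556  -0.0583  0.01  ] [ -59.9 -142.7] [array([2., 2.]), np.float64(90.0)]
lid 1523 [232.79251477 221.25541694] [0.5713 0.3163 0.009 ] [[0.657, 0.366], [0.661, 0.276], [0.486, 0.267], [0.483, 0.356]]
lid 994 [226.46177062 214.48993964] [0.5647 0.3167 0.009 ] [[0.706, 0.405], [0.706, 0.233], [0.426, 0.23], [0.426, 0.399]]
```

View pics/m2.png

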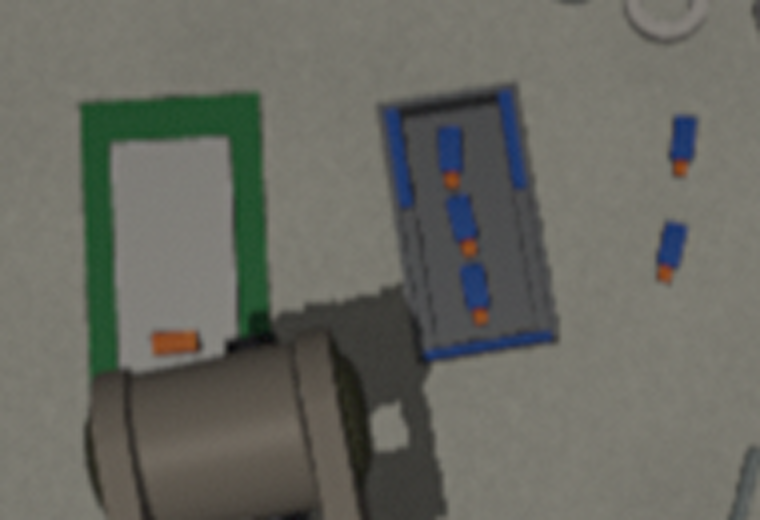

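View pics/m2s.png

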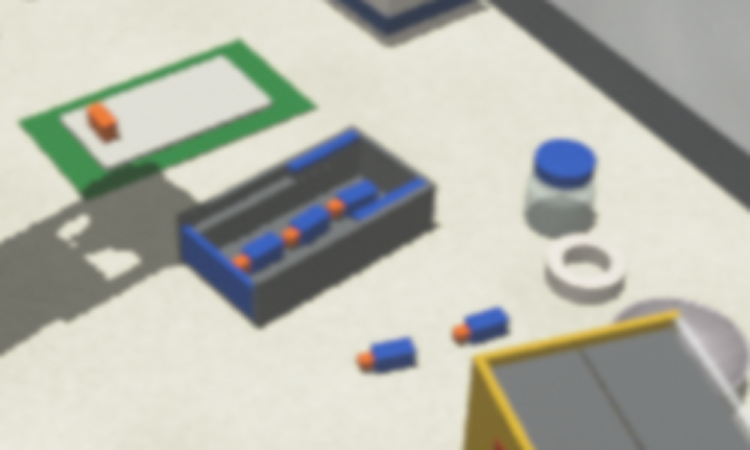

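The picture shows the lid flat on the mat, centre measured (0.571,0.316) against mat centre (0.571,0.316), handle up. The box lancets lie end to end at box x = -53, 0 and +54 mm. The open fingers (114 mm) won't fit across the box. Along the box they fit only if the lane is clear, so I'll push the middle lancet sideways to the wall with shut fingers and grip it lengthwise.

```bash
cat >> h.py <<'E'
BC=np.array([.592,.0922]);BYV=np.array([-BX[1],BX[0]])
def bx(x,y): return BC+BX[:2]*x/1000+BYV*y/1000
def tobox(p):
    r=np.array(p[:2])-BC;return (np.array([r@BX[:2],r@BYV])*1000).round(1)
BIN=np.array([.597,-.2898]);NY=-.239
NX=np.array([np.cos(NY),np.sin(NY)]);NV=np.array([-NX[1],NX[0]])
def bn(x,y): return BIN+NX*x/1000+NV*y/1000
def look(roi,zt,name=None):
    d=grab("top")
    for nm,lo,hi in(("blue",(105,120,40),(125,255,255)),("or",(3,120,60),(20,255,255))):
        for a,c,rr in blobs(mask(d,lo,hi,roi)):
            p=ray(d,c,zt if nm=="blue" else zt-.01);print(nm,a,c.round(1),p[:2].round(4),"box",tobox(p),"rect",np.round(rr[1],1),round(rr[2],0))
    if name: crop(d,roi,600//(roi[3]-roi[1]),name)
    return d
E
python3 - <<'E'
from h import *
env.close_gripper(30)
go([*bx(3,-23),.12],BY)
env.movel([*bx(3,-23),.07],velocity=.2)
print(env.movel([*bx(3,-23),.011],velocity=.05,guard=5));st("in")
print(env.movel([*bx(3,7),.011],velocity=.05,guard=10));st("pushed")
env.movel([*bx(3,4),.011],velocity=.05)
env.movel([*bx(3,4),.12],velocity=.2)
go([.40,.2,.30],BY)
env.release()
look((275,175,335,255),.026,"b3");st()
E
```

```text
False
in t 18.1 p [0.5989 0.07   0.0113] F [ 0.1 -0.7 -0.7] gap -0.003
False
pushed t 18.8 p [0.5938 0.0996 0.011 ] F [0.6 0.1 0.3] gap 0.004
blue 77 [289.4 199.2] [0.6424 0.1442] box [58.2 43.1] rect [24.2  3.3] 81.0
blue 75 [317.5 194.2] [0.6578 0.0587] box [ 59.5 -43.7] rect [23.5  3.2] 79.0
blue 75 [311.5 245.8] [0.5002 0.0772] box [-93.   0.] rect [ 2.3 31.6] 81.0
blue 59 [297.2 215. ] [0.5941 0.1202] box [ 6.6 27.3] rect [10.5  5.5] 82.0
blue 56 [308.2 230.9] [0.5454 0.0871] box [-46.8   2.5] rect [10.   5.4] 81.0
blue 51 [302.1 196.6] [0.6505 0.1056] box [59.9  3.8] rect [5. 9.] 0.0
or 13 [298.6 222.6] [0.5721 0.1163] box [-15.7  27. ] rect [3. 3.] 90.0
or 12 [302.5 204.5] [0.6279 0.1046] box [37.4  6.4] rect [2.8 2.8] 45.0
or 12 [309.7 238.8] [0.5227 0.0828] box [-69.9   1.9] rect [3. 3.] 90.0
t 21.7 p [0.4 0.2 0.3] F [-0.6  0.2 -0.3] gap 0.998
```

View pics/b3.png

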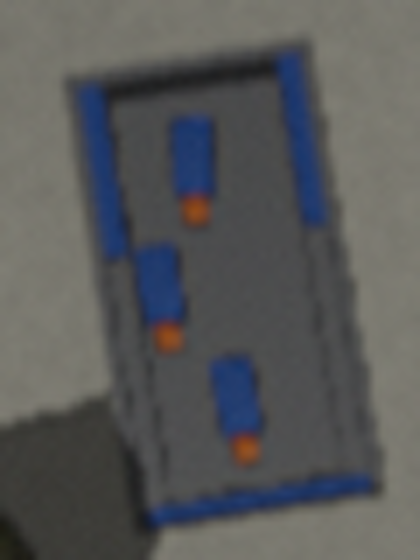

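The middle lancet is at the wall (y +27 mm, in line) and the lane is clear. I'll grip it lengthwise and carry it to the flaps.

```bash
cat >> h.py <<'E'
def place(bxy,yaw,z,name=None,ztop=.25):
    p=monitor.sense()["position"]
    env.movel([p[0],p[1],ztop],velocity=.25)
    t=bn(*bxy); 
    a=go([*t,ztop],yaw);s=st("above bin")
    if s["finger_gap"]<.1: print("LOST?")
    env.movel([*t,.18],velocity=.2)
    r=env.movel([*t,z],velocity=.05,guard=3);st("place",r)
    env.release();env.movel([*t,.24],velocity=.2);st("done")
E
python3 - <<'E'
from h import *
g=bx(-1,25)
go([*g,.12],BY)
env.movel([*g,.075],velocity=.2)
r=env.movel([*g,.009],velocity=.05,guard=5);st("in",r)
if not r:
    env.close_gripper(30);s=st("grip")
    env.movel([*g,.05],velocity=.08);env.movel([*g,.12],velocity=.2);st("up")
    crop(grab("side"),(230,150,430,310),4,"g3")
E
```

```text
in True t 24.4 p [0.587  0.117  0.0104] F [-0.5  1.2  2.2] gap 1.001
```

```bash
python3 - <<'E'
from h import *
crop(grab("side"),(250,190,410,310),5,"g3");crop(grab("top"),(270,160,350,260),6,"g3t");st()
E
```

```text
t 24.5 p [0.5869 0.117  0.0103] F [1.1 1.8 4.7] gap 1.004
```

View pics/g3.png

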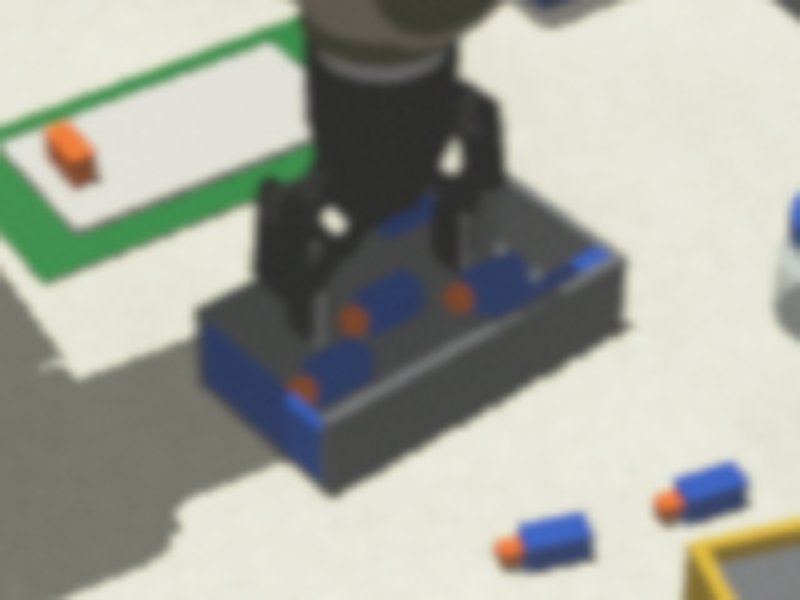

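View pics/g3t.png

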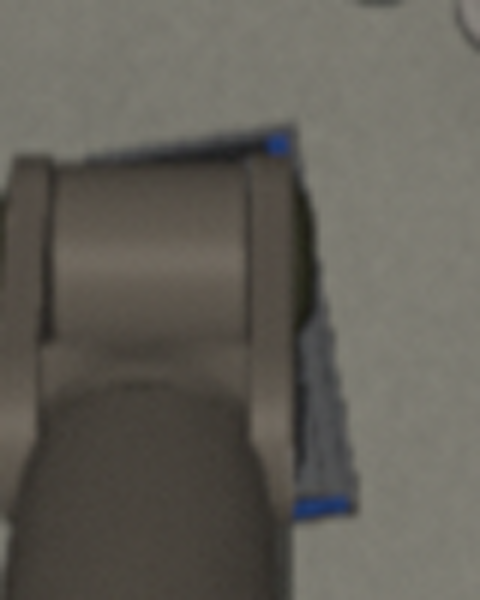

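About 5 N upward on the tool at this depth: the rear fingertip is just brushing the rear lancet's edge. Closing moves that finger away from it, so I'll close here.

```bash
python3 - <<'E'
from h import *
p=monitor.sense()["position"]
env.movel([p[0],p[1],.0115],velocity=.03);st()
env.close_gripper(25);s=st("grip")
env.movel([p[0],p[1],.05],velocity=.08);env.movel([p[0],p[1],.13],velocity=.2);st("up")
crop(grab("side"),(230,150,430,310),4,"g4")
E
```

```text
t 24.7 p [0.5867 0.1168 0.0113] F [ 0.5 -0.6 -0.4] gap 1.0
grip t 25.2 p [0.5868 0.1169 0.0114] F [-0.6 -0.9  1.3] gap 0.53
up t 26.4 p [0.5863 0.117  0.1287] F [-0.  -1.3 -1.6] gap 0.527
```

View pics/g4.png

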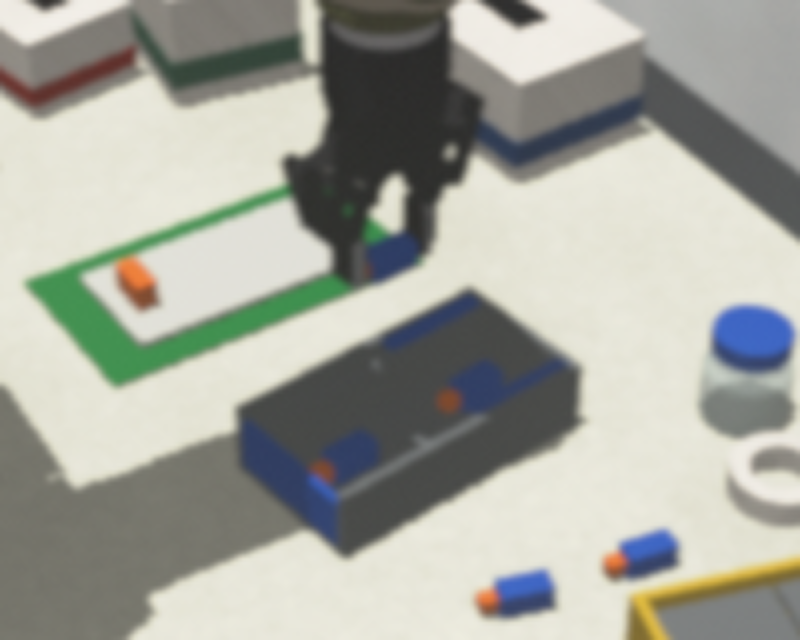

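Held level between nose and rear face (gap 45 mm). Carry it to the flaps.

```bash
python3 - <<'E'
from h import *
place((0,51),NY,.1535)
go([.40,.1,.30],BY)
d=look((275,175,335,255),.026,"b4");crop(d,(340,150,500,290),4,"b4b");look((405,170,480,250),.165);st()
E
```

```text
above bin t 28.4 p [ 0.6094 -0.239   0.25  ] F [0.5 0.7 0.7] gap 0.529
place False t 29.6 p [ 0.6092 -0.2403  0.1536] F [0.3 0.1 0.5] gap 0.529
done t 30.6 p [ 0.6087 -0.2401  0.2387] F [-0.1 -0.3 -0. ] gap 0.998
blue 76 [289.4 199.2] [0.6425 0.1441] box [58.2 43.1] rect [24.2  3.1] 81.0
blue 75 [317.5 194.2] [0.6578 0.0587] box [ 59.5 -43.7] rect [23.5  3.2] 79.0
blue 59 [308.3 231.2] [0.5444 0.0867] box [-47.9   2.3] rect [10.8  5.4] 77.0
blue 57 [302.  196.8] [0.6499 0.1058] box [59.4  4.1] rect [10.   5.4] 81.0
blue 57 [315.4 245.4] [0.5015 0.0654] box [-93.6 -11.8] rect [ 2.9 25.3] 79.0
or 13 [303.4 204.6] [0.6275 0.1019] box [36.6  3.8] rect [3. 3.] 90.0
blue 76 [424.6 198.9] [ 0.6165 -0.2386] box [ -29.4 -330.4] rect [ 6.7 11.4] 11.0
or 57 [438.  235.9] [ 0.5143 -0.2753] box [-136.1 -350.1] rect [22.3  5.6] 30.0
or 38 [424.8 234.6] [ 0.518  -0.2389] box [-126.6 -314.8] rect [20.6  1.9] 14.0
or 16 [422.5 207.5] [ 0.5941 -0.2342] box [ -50.7 -322.4] rect [3. 3.] 90.0
t 32.2 p [0.4006 0.0995 0.2997] F [ 0.1 -0.4  0.1] gap 1.001
```

View pics/b4b.png

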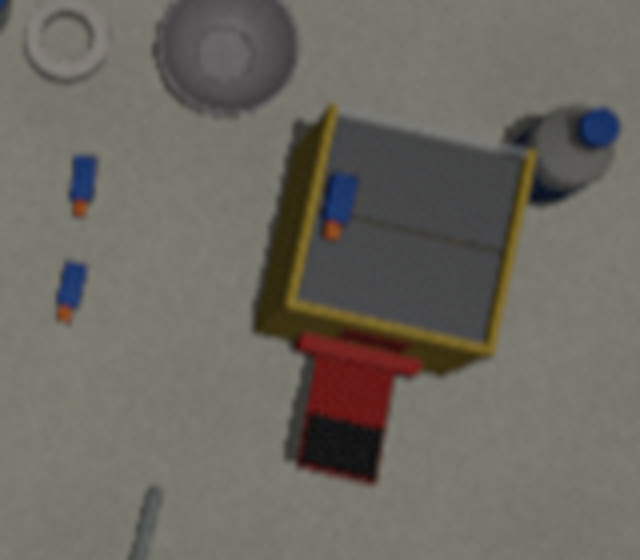

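View pics/b4.png

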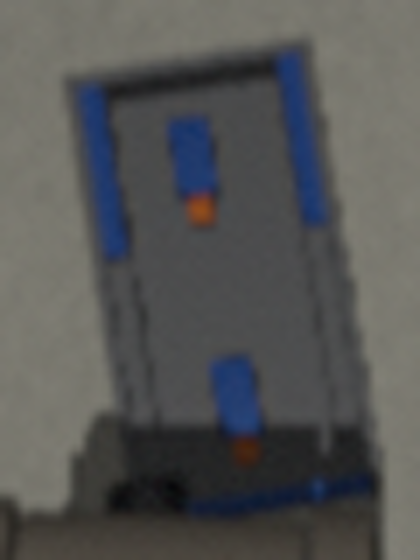

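The first lancet lies on the flaps at the planned spot. Front and rear box lancets are too near the end walls to straddle with margin, so I'll swing their inner ends sideways with shut fingers until they lie across the box.

```bash
python3 - <<'E'
from h import *
env.close_gripper(30)
def sweep(pts):
    a=pts[0]
    go([*bx(*a),.12],BY);env.movel([*bx(*a),.07],velocity=.25)
    if env.movel([*bx(*a),.012],velocity=.06,guard=6): st("touch");env.movel([*bx(*a),.12],velocity=.2);return
    for p in pts[1:]:
        if env.movel([*bx(*p),.012],velocity=.05,guard=8): st("stop");break
    s=monitor.sense()["position"]; b=tobox(s);st(b)
    env.movel([*bx(b[0],b[1]-3),.012],velocity=.05)
    env.movel([*bx(b[0],b[1]-3),.12],velocity=.25)
sweep([(-20,-23),(-20,-9),(-24,1),(-32,13)])
sweep([(30,-23),(30,-9),(35,1),(43,13)])
go([.40,.2,.30],BY)
env.release()
d=look((275,175,335,255),.026,"b5");st()
E
```

```text
[-32.1  13.2] t 36.7 p [0.5582 0.1001 0.0121] F [-0.3  0.7 -0.1] gap -0.001
[43.1 13.2] t 40.6 p [0.6324 0.1122 0.012 ] F [-1.2 -0.2  0.1] gap 0.0
blue 139 [292.3 196.7] [0.6503 0.1352] box [64.5 33. ] rect [24. 12.] 90.0
blue 76 [311.5 245.8] [0.5003 0.077 ] box [-92.9  -0.1] rect [ 2.3 31.6] 81.0
blue 75 [317.5 194.2] [0.6578 0.0587] box [ 59.5 -43.7] rect [23.5  3.2] 79.0
blue 59 [303.6 236. ] [0.5299 0.1009] box [-59.9  18.6] rect [10.3  5.5] 34.0
or 13 [310.4 240.4] [0.5177 0.0806] box [-75.2   0.6] rect [3. 3.] 90.0
or 12 [294.  201.5] [0.6372 0.1305] box [50.8 30.5] rect [3. 2.] 90.0
t 43.5 p [0.4 0.2 0.3] F [-0.6  1.3  0.3] gap 1.002
```

View pics/b5.png

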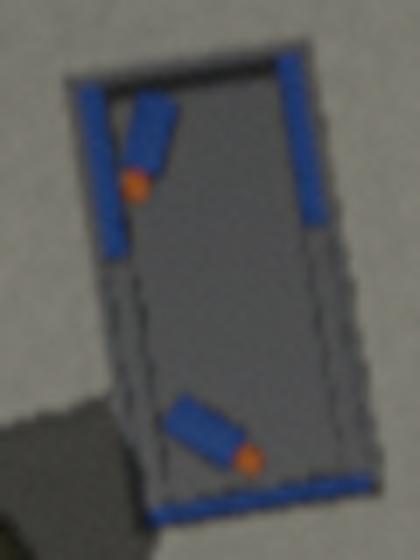

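The front lancet now lies about 50° across at box (-60,19), nose at (-75,1). The rear one slid into the rear-left corner, nose at (51,30). Neither leaves room at the end wall for a finger, so I'll press lightly on the top of each with the shut pads and drag it to the middle by friction.

```bash
cat > drag.py <<'E'
from h import *
def drag(a,b,dz=.0015):
    go([*bx(*a),.12],BY);env.movel([*bx(*a),.05],velocity=.25)
    r=env.movel([*bx(*a),.020],velocity=.02,guard=4);s=st("touch",r)
    if not r: env.movel([*bx(*a),.12],velocity=.2);return
    z=s["position"][2]-dz+.001
    env.movel([*bx(*a),z],velocity=.02);st("press")
    env.movel([*bx(*b),z],velocity=.04);st("dragged")
    env.movel([*bx(*b),.12],velocity=.2)
E
python3 - <<'E'
from drag import *
env.close_gripper(30)
drag((-58,18),(-22,10))
go([.40,.2,.30],BY)
d=look((275,175,335,255),.026,"b6");st()
E
```

```text
touch True t 46.7 p [0.5319 0.1006 0.0261] F [-0.9  0.1  6.2] gap -0.0
press t 47.0 p [0.532  0.1006 0.0261] F [-1.7 -0.9  8.1] gap -0.005
dragged t 48.1 p [0.5686 0.0984 0.0261] F [-3.  -0.7  6.8] gap 0.002
blue 78 [289.4 199.3] [0.6423 0.1441] box [58.  43.1] rect [24.5  3.3] 81.0
blue 77 [311.4 245.8] [0.5002 0.0775] box [-93.    0.4] rect [ 2.3 31.6] 81.0
blue 75 [317.5 194.2] [0.6578 0.0587] box [ 59.5 -43.7] rect [23.5  3.2] 79.0
blue 64 [296.1 193.2] [0.661  0.1239] box [73.2 20.1] rect [ 5.7 11.2] 11.0
blue 60 [304.2 224.1] [0.5661 0.099 ] box [-24.5  10.9] rect [10.3  5.5] 34.0
or 13 [310.8 228.5] [0.5539 0.0792] box [-39.7  -6.7] rect [3. 3.] 90.0
or 12 [294.  201.5] [0.6372 0.1305] box [50.8 30.5] rect [3. 2.] 90.0
t 49.8 p [0.4005 0.1996 0.2986] F [-0.7 -0.8 -0.6] gap -0.002
```

View pics/b6.png

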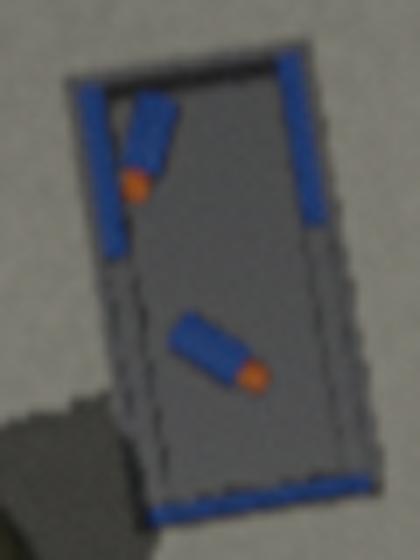

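Dragging works: the lancet moved 36 mm in +x without turning. Grip it with the jaws roughly along the box, so it aligns across them, and take it to the bin.

```bash
python3 - <<'E'
from h import *
env.release()
g=bx(-25,10.5)
a=BY-.17
go([*g,.12],a);env.movel([*g,.075],velocity=.2)
r=env.movel([*g,.0095],velocity=.05,guard=5);st("in",r)
env.close_gripper(25);s=st("grip")
env.movel([*g,.05],velocity=.08);env.movel([*g,.13],velocity=.2);s=st("up")
crop(grab("side"),(230,130,430,290),4,"g7")
E
```

```text
in False t 53.4 p [0.5658 0.0985 0.0098] F [-0.8 -0.8  0.3] gap 1.002
grip t 54.1 p [0.5657 0.0985 0.0096] F [ 0.6 -0.4  1.4] gap 0.203
up t 55.3 p [0.565  0.0985 0.1287] F [ 0.3  0.  -0.5] gap 0.205
```

View pics/g7.png

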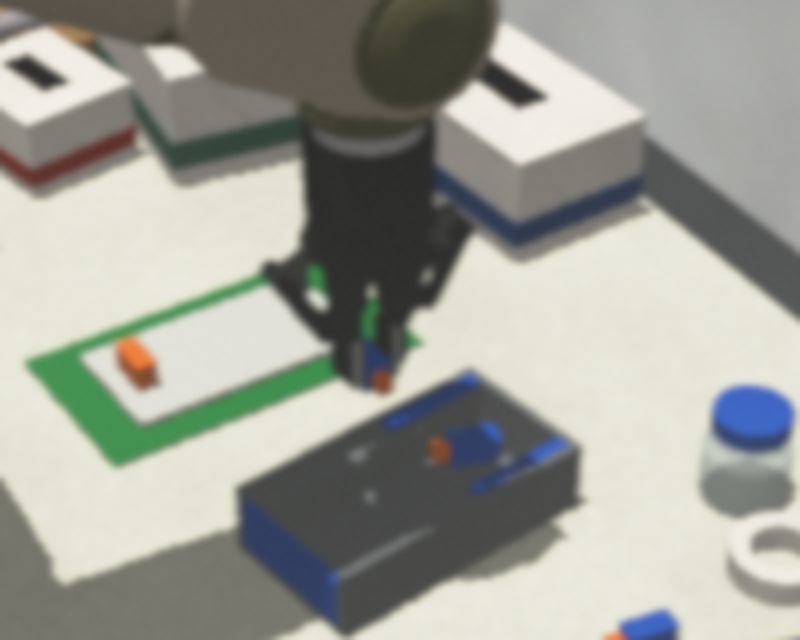

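```bash
python3 - <<'E'
from drag import *
place((-36,-40),NY+np.pi/2,.1565)
env.close_gripper(30)
drag((70,21),(18,6))
go([.40,.2,.30],BY)
env.release()
d=look((275,175,335,255),.026,"b8");look((405,170,480,250),.165);crop(d,(340,150,500,290),4,"b8b");st()
E
```

```text
above bin t 57.5 p [ 0.5529 -0.3192  0.2498] F [-0.  -0.5  0.3] gap 0.204
place False t 58.6 p [ 0.5526 -0.3202  0.1566] F [-0.1  0.3 -0.5] gap 0.202
done t 59.9 p [ 0.5523 -0.3199  0.2387] F [-0.5  0.8 -0.8] gap 1.001
touch True t 63.9 p [0.6577 0.1243 0.0261] F [-2.2 -0.1  5.4] gap 0.002
press t 64.1 p [0.6578 0.1243 0.0261] F [-2.3  0.   5.1] gap 0.002
dragged t 65.6 p [0.609  0.1008 0.0261] F [ 2.6 -0.6  5.8] gap 0.001
blue 76 [311.5 245.8] [0.5002 0.0772] box [-93.   0.] rect [ 2.3 31.6] 81.0
blue 75 [317.5 194.2] [0.6578 0.0587] box [ 59.5 -43.7] rect [23.5  3.2] 79.0
blue 75 [289.4 199.3] [0.6422 0.1442] box [58.  43.2] rect [24.2  3.1] 81.0
blue 57 [303.6 209.2] [0.6117 0.1009] box [20.9  5.4] rect [5.5 9.9] 16.0
or 11 [301.6 217.1] [0.5891 0.1072] box [-0.5 15.2] rect [2. 3.] 90.0
blue 78 [455.1 219.4] [ 0.559  -0.3214] box [ -99.4 -402.8] rect [ 6.9 11. ] 11.0
blue 76 [424.6 198.9] [ 0.6165 -0.2386] box [ -29.4 -330.4] rect [ 6.7 11.4] 11.0
or 64 [430.5 236. ] [ 0.514  -0.2544] box [-133.  -329.4] rect [32.3  3.3] 17.0
or 35 [434.3 233.5] [ 0.5211 -0.2652] box [-127.8 -341.3] rect [17.7  1.9] 14.0
or 18 [453.  227.7] [ 0.5372 -0.3175] box [-120.3 -395.5] rect [3. 4.] 90.0
or 16 [422.5 207.5] [ 0.5941 -0.2342] box [ -50.7 -322.4] rect [3. 3.] 90.0
t 68.3 p [0.4 0.2 0.3] F [0.7 0.7 0.6] gap 1.0
```

View pics/b8.png

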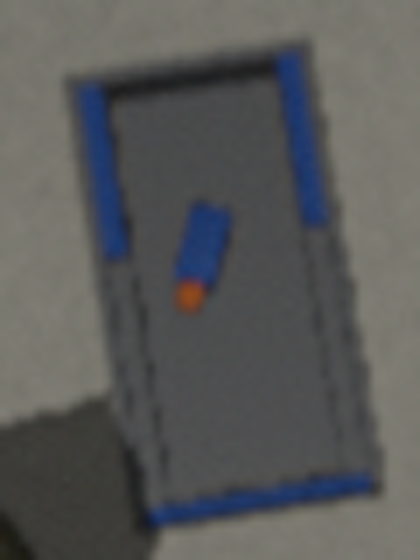

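View pics/b8b.png

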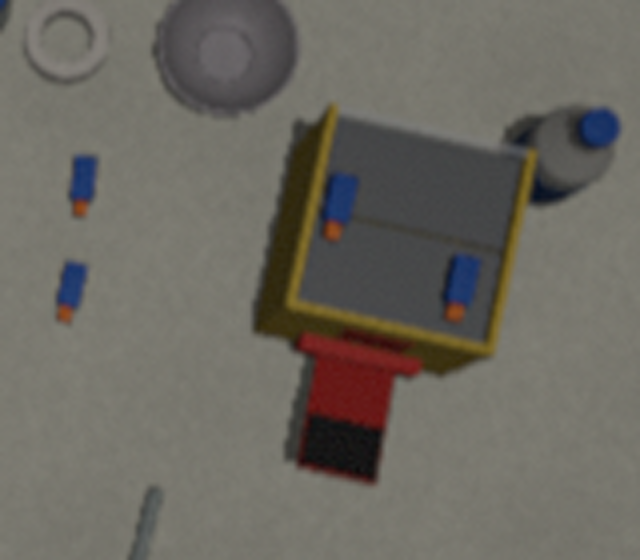

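The flaps hold two. The last box lancet is at (21,5), turned 25°. I'll press on it and twist the wrist to bring it across the box, then grip it.

```bash
python3 - <<'E'
from h import *
env.close_gripper(30)
g=bx(18,6)
a=go([*g,.12],BY+.5);print(a);env.movel([*g,.05],velocity=.25)
r=env.movel([*g,.020],velocity=.02,guard=4);s=st("touch",r)
z=s["position"][2]-.0005
g2=bx(10,4)
for k in (1,2,3): env.movel([*(g+(g2-g)*k/3),z],velocity=.02,frame=list(down(a-.38*k)))
st("twisted")
env.movel([*g2,.12],velocity=.2)
go([.40,.2,.30],BY)
env.release()
d=look((275,175,335,255),.026,"b9");st()
E
```

```text
0.6625
touch True t 71.7 p [0.6088 0.1011 0.0261] F [-1.7 -0.5  4.6] gap -0.0
twisted t 73.3 p [0.6017 0.0979 0.026 ] F [1.7 1.1 5.6] gap 0.002
blue 77 [311.5 245.8] [0.5003 0.0771] box [-93.   -0.1] rect [ 2.3 31.6] 81.0
blue 76 [289.4 199.4] [0.6417 0.1441] box [57.5 43.1] rect [24.3  3.1] 81.0
blue 75 [317.5 194.2] [0.6578 0.0587] box [ 59.5 -43.7] rect [23.5  3.2] 79.0
blue 57 [303.7 209.2] [0.6116 0.1007] box [20.7  5.2] rect [ 5.3 10.4] 14.0
or 11 [301.6 217.1] [0.5891 0.1072] box [-0.5 15.2] rect [2. 3.] 90.0
t 75.8 p [0.4 0.2 0.3] F [-0.3 -0.7 -0.7] gap 1.001
```

View pics/b9.png

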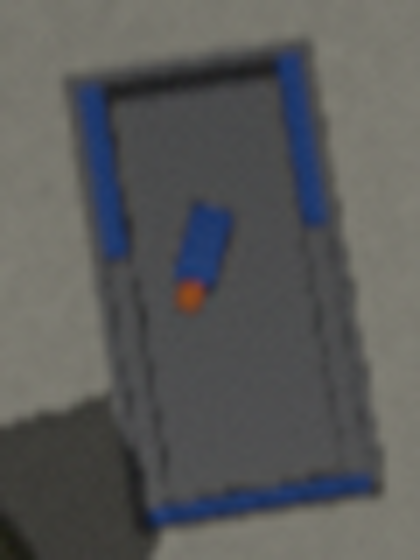

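The twist slipped and the lancet is unmoved, but there's now room to grip it lengthwise with the jaws at its angle, so I'll do that.

```bash
python3 - <<'E'
from h import *
g=bx(14,6.5);a=BY-.33
go([*g,.12],a);env.movel([*g,.075],velocity=.2)
r=env.movel([*g,.010],velocity=.05,guard=5);st("in",r)
env.close_gripper(25);s=st("grip")
env.movel([*g,.05],velocity=.08);env.movel([*g,.13],velocity=.2);s=st("up")
crop(grab("side"),(230,130,430,290),4,"g10")
E
```

```text
in False t 78.8 p [0.605  0.1009 0.0103] F [-0.2  0.9  0.7] gap 1.0
grip t 79.2 p [0.605  0.1009 0.0104] F [-0.3 -0.1  3.7] gap 0.535
up t 80.5 p [0.6042 0.1009 0.1287] F [ 0.4 -0.  -1.6] gap 0.527
```

View pics/g10.png

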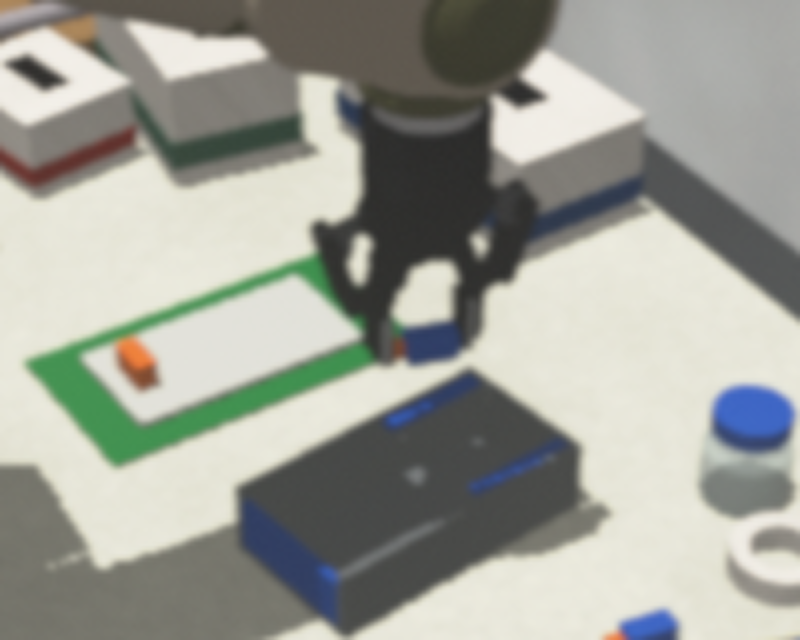

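The box is empty and the lancet is held level. Place it at the tray centre, then re-measure the worktop lancets.

```bash
python3 - <<'E'
from h import *
place((0,0),NY,.153)
go([.40,.15,.30],BY)
d=look((335,175,385,245),.02);look((405,170,480,250),.165);crop(d,(330,150,500,290),4,"b11");st()
E
```

```text
above bin t 82.6 p [ 0.5975 -0.2885  0.25  ] F [-0.9  1.  -0.6] gap 0.528
place False t 83.8 p [ 0.5971 -0.2899  0.1532] F [-0.8  0.3 -0.8] gap 0.532
done t 84.8 p [ 0.5967 -0.2896  0.2387] F [ 0.4 -0.2 -1. ] gap 0.996
blue 45 [357.6 220.5] [ 0.5776 -0.0626] box [ -39.2 -150.4] rect [4.5 9.4] 11.0
blue 44 [360.3 194.1] [ 0.659  -0.0718] box [  39.6 -172.7] rect [ 4.4 10.2] 8.0
or 11 [359.6 201.5] [ 0.6377 -0.0703] box [  18.8 -167.7] rect [2.8 2.8] 45.0
or 9 [356. 228.] [ 0.556  -0.0583] box [ -59.9 -142.7] rect [2. 2.] 90.0
blue 79 [455.1 219.3] [ 0.5592 -0.3215] box [ -99.3 -403. ] rect [ 6.9 11.2] 11.0
blue 77 [424.6 199. ] [ 0.6163 -0.2387] box [ -29.6 -330.5] rect [ 6.7 11.4] 11.0
blue 76 [442.8 203.4] [ 0.6037 -0.2887] box [ -50.1 -377.8] rect [ 6.6 11.4] 18.0
or 58 [430.8 236.1] [ 0.5138 -0.2554] box [-133.4 -330.4] rect [32.   3.3] 17.0
or 34 [434.6 233.5] [ 0.521  -0.2659] box [-128.  -341.9] rect [17.7  1.9] 14.0
or 18 [453.  227.7] [ 0.5372 -0.3175] box [-120.3 -395.5] rect [3. 4.] 90.0
or 16 [440.  211.5] [ 0.5827 -0.2827] box [ -69.8 -368.4] rect [3. 4.] 90.0
or 15 [422.6 207.4] [ 0.5944 -0.2345] box [ -50.5 -322.8] rect [3. 3.] 90.0
t 86.7 p [0.4005 0.1495 0.2998] F [-0.5  1.1 -0.1] gap 1.001
```

View pics/b11.png

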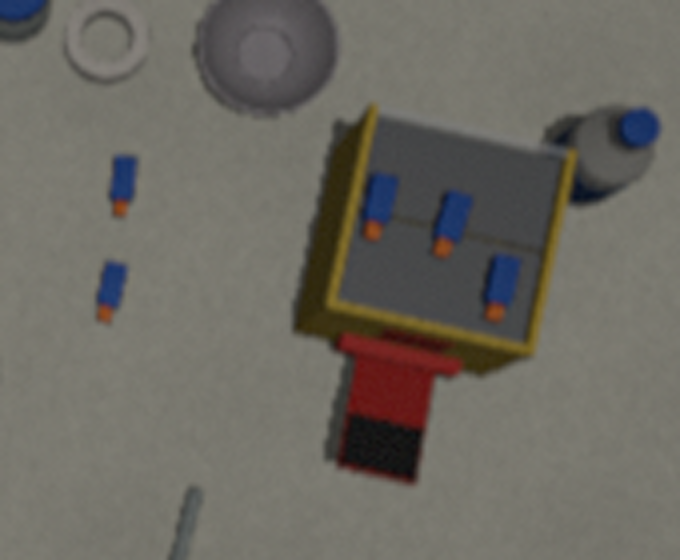

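The flaps hold three lancets and the worktop two haven't moved. Pick the far one first, looking just before each grasp.

```bash
cat >> h.py <<'E'
def pick(p,ax,name):
    y=ax+np.pi/2
    go([*p,.12],y);env.movel([*p,.05],velocity=.25)
    r=env.movel([*p,.004],velocity=.06,guard=5);st("in",r)
    env.close_gripper(25);st("grip")
    env.movel([*p,.13],velocity=.15);s=st("up")
    crop(grab("side"),(300,130,500,310),3,name)
    return s["finger_gap"]
E
python3 - <<'E'
from h import *
if pick(np.array([.658,-.0715]),-.1,"p1")>.12: place((38,-40),NY+np.pi/2,.1565)
go([.40,.15,.30],BY)
d=look((335,175,385,245),.02);look((405,170,480,250),.165);crop(d,(330,150,500,290),4,"b12");st()
E
```

```text
in False t 89.5 p [ 0.6583 -0.0716  0.0044] F [-0.4 -0.  -0.3] gap 1.002
grip t 90.1 p [ 0.6581 -0.0715  0.0042] F [-0.3  0.7  1.3] gap 0.202
up t 91.1 p [ 0.6575 -0.0714  0.1289] F [-0.6  0.6  0.3] gap 0.206
above bin t 92.8 p [ 0.625  -0.3361  0.2499] F [ 0.5  0.1 -0.6] gap 0.204
place False t 94.0 p [ 0.6245 -0.3377  0.1566] F [ 0.7 -0.1  0. ] gap 0.201
done t 95.2 p [ 0.6242 -0.3375  0.2386] F [ 0.9 -0.2 -1. ] gap 0.996
blue 46 [357.5 220.6] [ 0.5773 -0.0624] box [ -39.5 -150.2] rect [4.5 9.6] 11.0
or 9 [356. 228.] [ 0.556  -0.0583] box [ -59.9 -142.7] rect [2. 2.] 90.0
blue 78 [460.2 195.3] [ 0.6266 -0.3378] box [ -35.5 -430. ] rect [ 6.9 11.2] 11.0
blue 77 [455.1 219.4] [ 0.559  -0.3215] box [ -99.5 -402.9] rect [ 6.9 11. ] 11.0
blue 76 [424.6 198.9] [ 0.6165 -0.2386] box [ -29.4 -330.4] rect [ 6.7 11.4] 11.0
blue 76 [442.8 203.4] [ 0.6037 -0.2887] box [ -50.1 -377.8] rect [ 6.6 11.4] 18.0
or 96 [432.4 235.2] [ 0.5163 -0.2598] box [-131.7 -335.1] rect [32.3  6.2] 17.0
or 17 [453.1 227.6] [ 0.5375 -0.3179] box [-120.2 -395.9] rect [3. 4.] 90.0
or 16 [458.2 203.6] [ 0.6048 -0.3342] box [ -56.3 -422.9] rect [3. 4.] 90.0
or 16 [440.  211.5] [ 0.5827 -0.2827] box [ -69.8 -368.4] rect [3. 4.] 90.0
or 15 [422.6 207.4] [ 0.5944 -0.2345] box [ -50.5 -322.8] rect [3. 3.] 90.0
t 97.2 p [0.4004 0.1496 0.2998] F [ 0.3 -0.7  1. ] gap 0.996
```

View pics/b12.png

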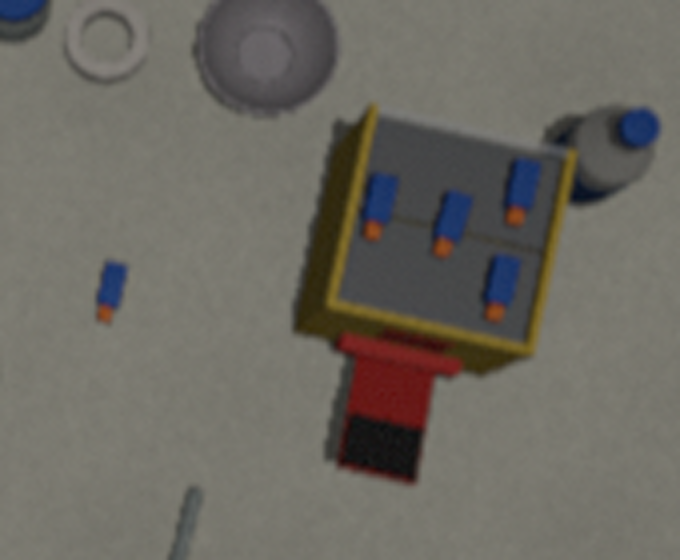

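Four are on the flaps. Now the last one at (0.577,-0.062).

```bash
python3 - <<'E'
from h import *
if pick(np.array([.577,-.0623]),-.19,"p2")>.12: place((39,29),NY+np.pi/2,.1565)
go([.40,.15,.30],BY)
d=look((335,175,385,245),.02);look((405,170,480,250),.165);crop(d,(330,150,500,290),4,"b13");grab("side","s13");cv2.imwrite("pics/t13.png",d["frame"][:,:,::-1]);st()
E
```

```text
in False t 100.0 p [ 0.5772 -0.0624  0.0043] F [0.3 0.3 0.4] gap 0.996
grip t 100.6 p [ 0.5771 -0.0623  0.0042] F [0.  0.2 1.9] gap 0.202
up t 101.6 p [ 0.5765 -0.0621  0.129 ] F [0.  0.4 0.4] gap 0.207
above bin t 103.1 p [ 0.6418 -0.2696  0.2495] F [0.2 0.2 0.4] gap 0.201
place False t 104.2 p [ 0.6418 -0.2709  0.1566] F [ 0.3 -0.3  0.7] gap 0.206
done t 105.5 p [ 0.6415 -0.2707  0.2386] F [ 0.2  0.1 -0.9] gap 0.999
blue 79 [460.3 195.3] [ 0.6264 -0.3379] box [ -35.6 -430. ] rect [ 6.9 11.2] 11.0
blue 77 [436.  189.6] [ 0.6427 -0.271 ] box [  -8.7 -366.6] rect [ 6.5 11.9] 14.0
blue 77 [442.8 203.4] [ 0.6039 -0.2888] box [ -49.9 -377.9] rect [ 6.6 11.7] 18.0
blue 77 [455.1 219.4] [ 0.559  -0.3215] box [ -99.5 -402.9] rect [ 6.9 11. ] 11.0
blue 76 [424.6 198.9] [ 0.6165 -0.2386] box [ -29.4 -330.4] rect [ 6.7 11.4] 11.0
or 63 [430.9 236.2] [ 0.5135 -0.2557] box [-133.8 -330.6] rect [32.2  4.7] 20.0
or 34 [435.4 233.7] [ 0.5205 -0.2683] box [-128.9 -344.1] rect [18.7  1.9] 14.0
or 19 [433.8 198.1] [ 0.6208 -0.2665] box [ -29.6 -358.6] rect [4. 4.] 90.0
or 17 [453.1 227.6] [ 0.5375 -0.3179] box [-120.2 -395.9] rect [3. 4.] 90.0
or 16 [458.2 203.6] [ 0.6048 -0.3342] box [ -56.3 -422.9] rect [3. 4.] 90.0
or 16 [422.5 207.5] [ 0.5941 -0.2342] box [ -50.7 -322.4] rect [3. 3.] 90.0
or 16 [440.  211.5] [ 0.5827 -0.2827] box [ -69.8 -368.4] rect [3. 4.] 90.0
t 107.4 p [0.4004 0.1497 0.2998] F [-0.4 -0.4 -0.8] gap 1.0
```

View pics/t13.png

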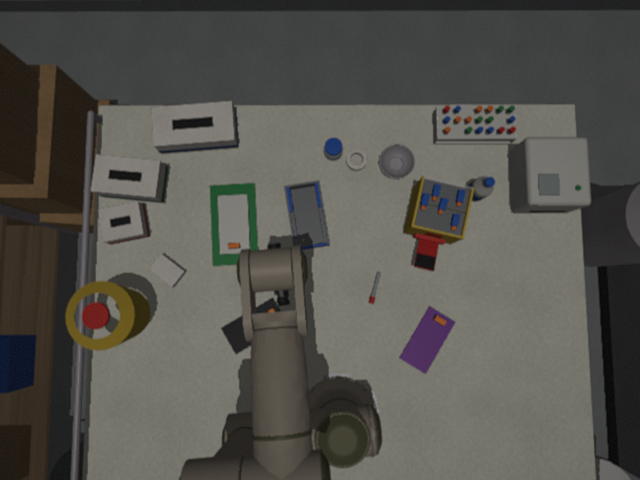

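View pics/s13.png

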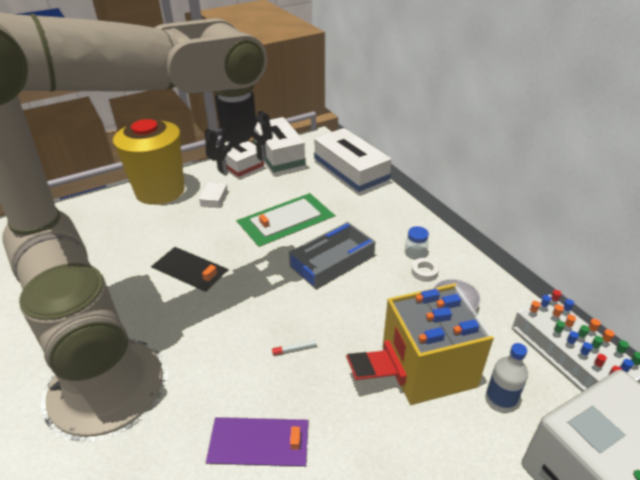

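View pics/b13.png

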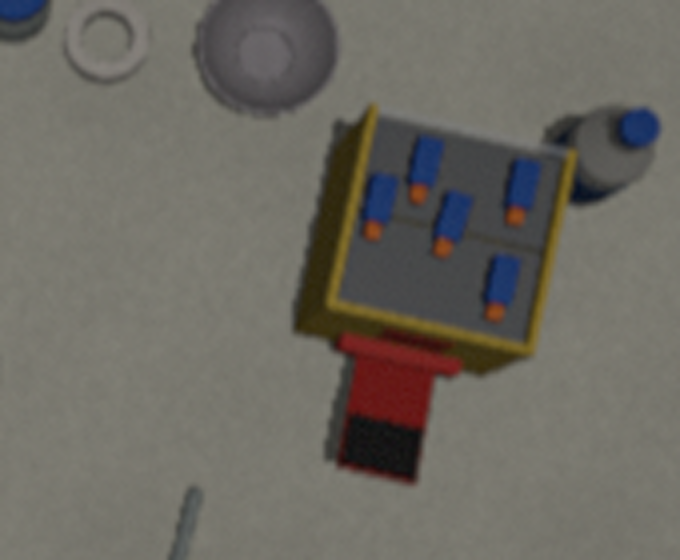

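All five lancets lie flat on the flaps, with none left in the box or on the worktop. Now press the pedal with shut fingers.

```bash
python3 - <<'E'
from h import *
env.close_gripper(30)
p=np.array([.4503,-.2545])-NX*.001
go([.42,-.1,.30],NY+np.pi/2)
go([*p,.16],NY+np.pi/2)
env.movel([*p,.09],velocity=.2)
r=env.movel([*p,.060],velocity=.03,guard=4);st("touch",r)
r=env.movel([*p,.035],velocity=.05,guard=24);st("stop",r)
env.hold(1.5);st("held")
crop(grab("side"),(320,250,520,410),4,"pd")
E
```

```text
touch True t 111.5 p [ 0.449  -0.2542  0.0673] F [-0.2 -0.3  3.6] gap 0.002
stop True t 112.1 p [ 0.4485 -0.2542  0.0412] F [-5.6  3.3 15.5] gap -0.002
held t 113.6 p [ 0.4485 -0.2542  0.0412] F [-5.8  3.7 16. ] gap 0.0
```

View pics/pd.png

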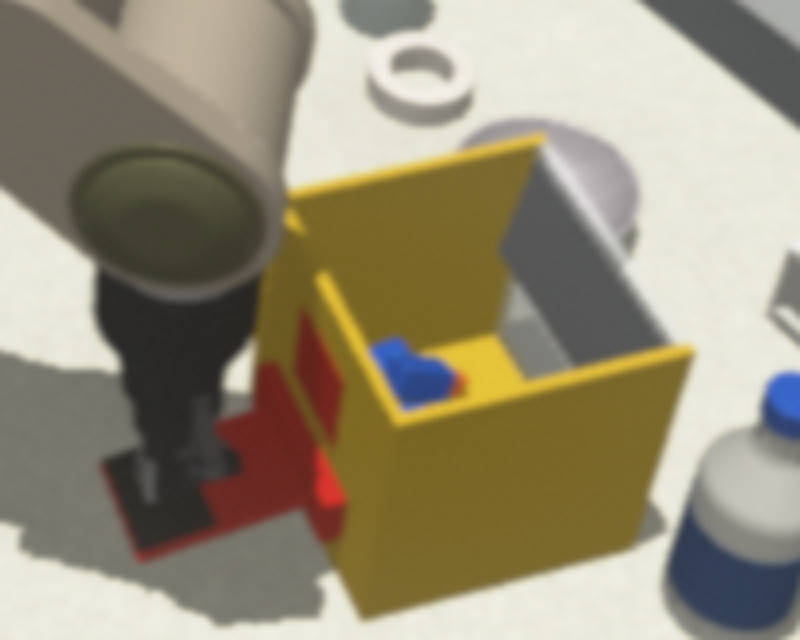

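The flaps have swung down and lancets are visible on the bin floor. The force is 16 N at z = 41 mm, so I'll push slightly further to be sure of the stop, then release.

```bash
python3 - <<'E'
from h import *
p=monitor.sense()["position"][:2]
r=env.movel([*p,.0380],velocity=.02,guard=14);st("stop",r)
env.hold(1.0);st("held")
grab("side","pd2");d=grab("top");crop(d,(390,150,500,290),5,"pd2t")
env.movel([*p,.09],velocity=.08);env.movel([*p,.2],velocity=.2)
go([.42,-.05,.30],NY+np.pi/2)
go([.40,.1,.30],BY)
env.release()
d=grab("top","t14");s=grab("side","s14");st()
crop(d,(390,150,500,290),4,"e1");crop(s,(320,250,520,410),4,"e2")
for a,c,rr in blobs(mask(d,(0,0,0),(180,255,45),(410,240,445,275))):print("pad",c,ray(d,c,.068).round(4))
m=mask(d,(105,120,40),(125,255,255),(100,105,580,400))
for a,c,rr in blobs(m):print("blue",a,c.round(0))
E
```

```text
stop False t 113.9 p [ 0.4486 -0.2543  0.0407] F [-11.7   7.9  33.3] gap -0.002
held t 114.9 p [ 0.4486 -0.2543  0.0407] F [-11.    7.2  33.5] gap 0.002
t 119.7 p [0.4 0.1 0.3] F [ 1.   0.6 -0.5] gap 1.0
pad [424.89867841 261.08370044] [ 0.4505 -0.2544  0.068 ]
blue 225 [333. 146.]
blue 76 [318. 194.]
blue 76 [289. 199.]
blue 66 [489. 182.]
blue 60 [315. 246.]
blue 26 [511. 119.]
blue 26 [490. 130.]
blue 24 [446. 119.]
blue 24 [479. 130.]
blue 23 [457. 109.]
```

View pics/pd2t.png

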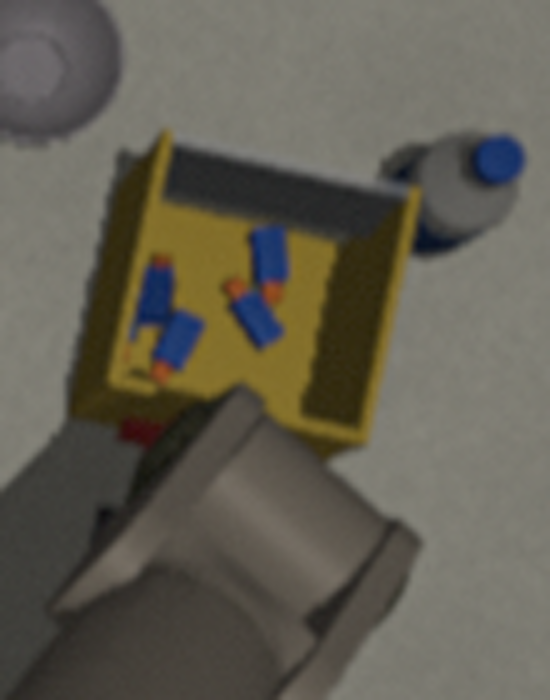

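View pics/s14.png

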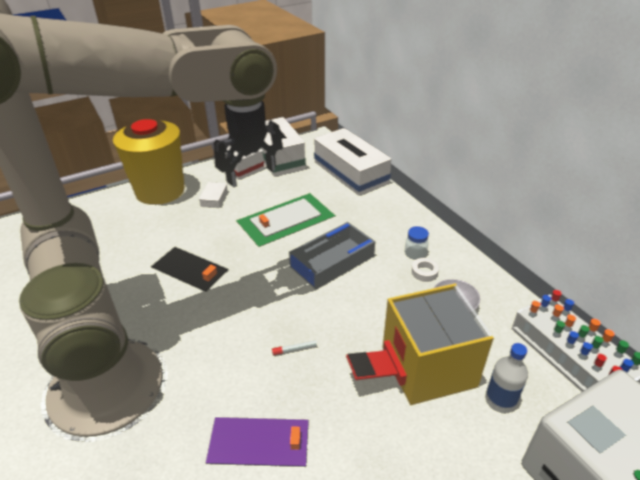

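View pics/t14.png

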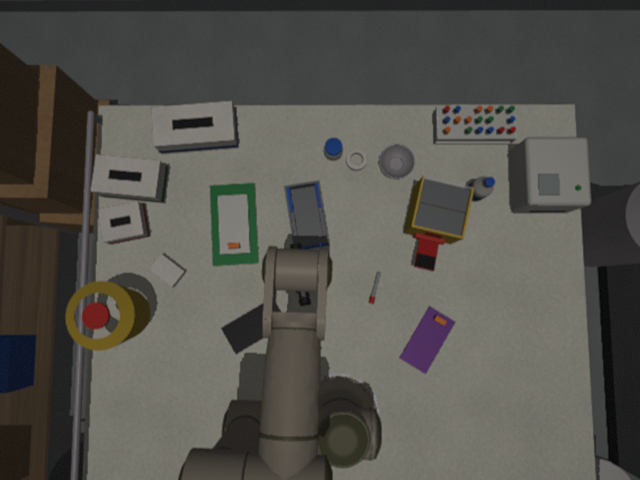

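View pics/e2.png

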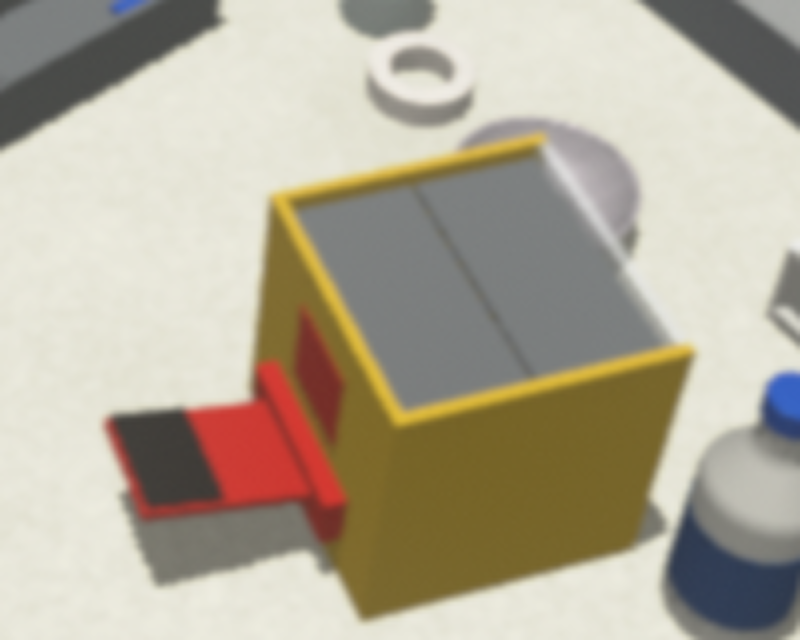

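Pressing hit the hard stop: force rose to 33 N with no further travel. The flaps are level and empty again, and the pedal is back up (pad at (0.4505,-0.2544), as at the start). Handing in.

```bash
python3 - <<'E'
from h import *
d=cv2.imread("pics/pd2.png");cv2.imwrite("pics/pd2c.png",cv2.resize(d[250:410,320:520],None,fx=4,fy=4))
job.hand_in();st()
E
```

```text
the job is handed in; nothing more can be done
the job is handed in; nothing more can be done
```

View pics/pd2c.png

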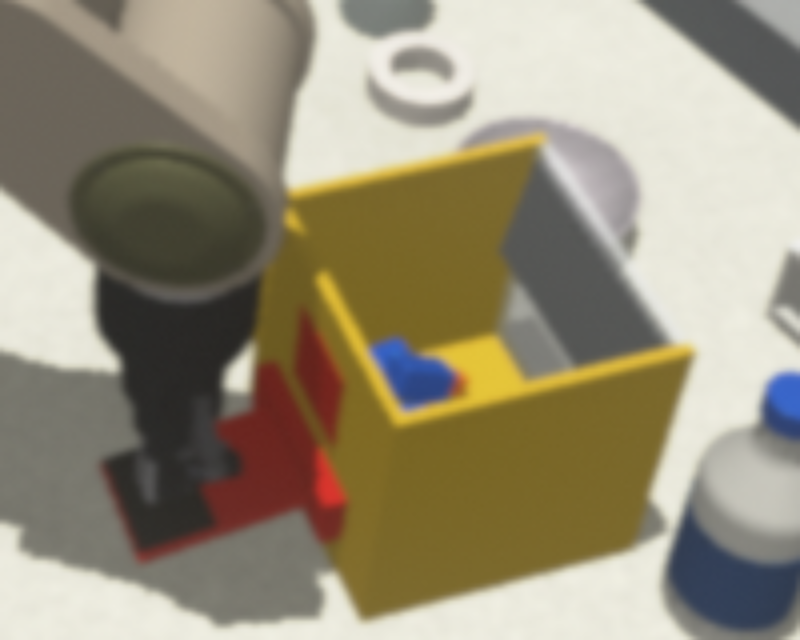

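I opened the box and laid its lid flat, handle up, on the mat. All five lancets found (three in the box, two on the worktop) went onto the closed flaps. Then I pressed the pedal to its stop, held it about 2.5 s, let it spring back and handed in at about 120 s.

- **Lid:** its centre measured (0.571, 0.316), matching the mat's centre to about 1 mm.
- **Lancets:** before pressing, pictures showed all five lying flat on the flaps. With the flaps open, only four could be counted on the bin floor because the arm hid the near part. I infer the fifth dropped too: the flaps closed level and empty, and no lancet is visible in the box or on the worktop.
- **Pedal:** at the stop the force rose to 33 N with no further travel. Afterwards the pad was back at its starting position.
- **What didn't go to plan:**
  - A fingertip brushed a neighbouring lancet with about 5 N.
  - One sideways push sent the rear lancet into a corner, so I dragged it back out.
  - One attempt to twist it slipped, and I gripped it lengthwise instead.
- **Other objects:** they look unmoved in the last pictures, judged by eye.

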